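# Gauge the coating of a test plate through a corner template

### The arm

A 6-joint arm with a two-finger parallel gripper is mounted at the origin on a cart in front of the work surface, level with it; the furniture and walls round the work are solid. World frame = base frame: x ahead of the robot, y to its left, z up, the work surface at z = 0. Lengths are in m, angles in rad, forces in N, time in s.
With the tool pointing down it reaches from about 0.35 to 0.775 m from the base axis. Payload 5.5 kg.
Tool frame: the origin (TCP) lies at the very end of the fingers, on their centre line; the grasp point (between the pads) lies env.hold_point_z behind it (env.hold_point_z is the distance from the TCP to the grasp point, in m); z points along the fingers, y is the line along which they close (so a half turn about z gives the same grasp; the last joint's range is limited). The gripper opens to 85 mm and grips with 20 to 120 N. Pads are 22 mm wide; open, the fingers measure 114 mm over their backs; the gripper's body (76 mm by 85 mm) begins 54 mm behind the grasp point. The pads swing forward as they close: fully open they stand 13 mm farther back than shut.
Start: joints at [-1.353, 0.313, 0.046, 1.304, 0, 1.431], TCP at [0.201, -0.539, 0.231] pointing down, gripper open.
Joint ranges: [-2.76, 2.76], [-0.86, 1.69], [-1.03, 1.26], [-2.2, 2.34], [-1.47, 1.5], [-3.14, 3.14]. Speed limits (rad/s): [2.57, 2.57, 3.14, 3.14, 3.14, 3.14].

### API

Orientations are given as a unit quaternion [w, x, y, z].
In Python, from workcell import env gives the robot as it stands.
- The arm moves only by the tool carry_out, never from a script. Its argument "steps" is a list of rows, each a list of 3 entries, a list of its own where there are three numbers: the turn, a rotation vector about the tool's x, y, z in degrees, then the shift along the tool's x, y, z in cm, then the closure in counts, from 0 (fully open) to 255 (shut). A call has exactly 8 rows; each row is the pose to reach, as a shift and turn from the pose commanded when the call began, along the tool's axes at that moment; what a row does not reach only later rows make up. A row lasts 1/8 s, in which the tool goes at most 62.5 mm and 10.7 degrees, less where a joint would pass 70% of its speed; a pose out of reach is approached as far as the arm can. A call with a gripper value outside its range is refused whole. The fingers move at their own pace and stop on an object; "force" is the grip in N (left out, the last holds). Time passes only in rows, so rows that repeat a pose let the fingers close, or fill a call up. It gives the time, the measured TCP pose, the force, the opening and the grip force at its end, in the units of the state.
- env.get_state(): the state, without advancing time (a new reading comes with each control period).
- env.read_camera(name): name is "side" or "top"; returns (picture, depth): 400x640x3 uint8, red, green, blue; 400x640 float32, m along the optical axis (not along the pixel's ray), 0 where there is no reading.
- env.get_calibration(name): a dict with "fx", "fy", "cx", "cy" (pixels), "origin" and "orientation" of the camera in the world. Camera axes: x right, y up, looking along -z (the intrinsics and any distortion apply to the point x, -y, -z); pixel columns grow to the right and rows downward; lengths in m; the calibration is good to about 2 mm. A picture is of the moment at which its call begins. get_calibration takes no time and is no camera call.
- env.hand_in(): hands the job in; it is judged then, once.
The state is a dict: "clock": time; "joint_pos": joint angles; "qvel": joint speeds; "tau": joint torques, N m; "tcp_pos": TCP position; "orientation": TCP orientation; "wrist_force": force on the tool from outside, world axes, zero at the start; "ft_torque": the same for the moment, N m; "finger_gap": finger opening in m; "grip_force": force on a finger pad.
Only numpy, scipy, OpenCV 4.12 (cv2) and the standard library are available. Lean on these libraries where they do the work, as an engineer would, in place of code of your own. Each camera call takes 0.05 s, during which the arm holds its last target. There are 200 camera calls.

### The job

Measure the enamel of the white test plate at its set place: first lay the aluminium corner template on the plate's corner that is nearest the robot on the left, both of its fences flush against the plate's two edges, and let go of it. Then take the pen gauge out of its stand and set its nose upright on the plate in the middle of the template's hole, clear of the hole's rim, pressing gently until the sprung nose has slid about half way in; the job finishes while you hold the gauge there, so do not let go. Do not shove the plate along the worktop and leave the beaker, the blue slide box and the timer where they are.

Things in the scene. Friction and masses are not known exactly. Their poses are not given: they have to be found in the camera images.
- plate: Loose white-enamelled flat steel plate, 140 (x) x 200 (y) x 12 mm, about 2.6 kg. Origin: centre of its underside; x points to the edge away from the robot, y left, z up (yaw within 20 degrees). A 10 mm hanging hole is in its far right corner, diagonally across from the corner to be used.
- plate_corner (a point): The plate's near left corner in its top face (at x -70, y +100, z +12 mm in the plate's frame); axes as the plate's.
- template: Loose aluminium corner template, 90 x 90 mm, 0.16 kg: a 4 mm flat part (8 to 12 mm above the origin) and two 6 mm thick fences reaching 8 mm below it, along its whole -x side and whole +y side. Origin: under its middle, at the fences' lower edge; z up. Home: x, y parallel to the plate's, flat part on the plate, -x fence outside the near edge, +y fence outside the left edge, origin at height 4 mm.
- template_corner (a point): Point of the template where the inner faces of its two fences meet, at the underside of the flat part (x -39, y +39, z +8 mm in the template's frame); axes as the template's. It coincides with plate_corner when the template is home.
- template_grip (a point): Middle of the template's black grip bar, at x -15, y -3, z +30 mm in the template's frame. The bar is 12 mm thick (along x) and 50 mm long (along y); it stands on the flat part and its top is 8 mm above this point.
- template_hole (a point): Centre of the template's 26 mm measuring hole at the underside of the flat part (x +13, y -13, z +8 mm in the template's frame; 52 mm from the inner face of each fence).
- stand: Fixed probe stand: round dark steel foot 84 mm in diameter, 8 mm high, and a 36 mm round aluminium post to 52 mm high with a 17 mm hole in its top, in which the gauge stands. Origin: centre of its underside.
- probe: Pen-type coating gauge, 133 mm long, 0.12 kg, upright in the stand, nose down. Origin: centre of the nose's end when fully out; z towards its top. Body 22 mm square (sides along x, y) from z 40 to 128 mm, 5 mm stub on top; the round 14 mm nose stands out 40 mm below. In the stand the body's shoulder rests on the post, origin 12 mm above the worktop; it comes out straight up.
- probe_tip (a point): Centre of the nose's end face; moves with the nose.
- nose (a joint): How far the sprung nose is pushed into the gauge's body, m: 0 fully out, 0.010 at its stop. About 1.8 N starts it moving and it takes about 0.45 N more for each mm (about 4 N at half way). A thin dark ring on the nose, 5 mm below the body, reaches the body's lower edge at half way.
- beaker: Bystander: clear beaker, 79 mm wide, 94 mm high. Origin: centre of its underside.
- slide_box: Bystander: shut blue slide box, 90 x 98 x 31 mm. Origin: centre of its underside.
- timer: Bystander: white timer, 66 x 62 x 20 mm. Origin: centre of its underside.

How it is judged:
By the outcome, as a careful person would: the job done as asked, in the order asked, and still so for the second after the job is handed in, while the arm keeps its last pose, push and grip.
It also fails if it takes over 53 s, if anything falls off the work surface, if the arm or the gripper's body presses on something with over 40 N, if the wrist force passes 120 N, or if a joint passes its speed limit or range.

## Working session

There is one attempt and no reset: what is moved stays moved. The work goes in short steps, Python scripts to look and compute and a tool call to move; the robot and the scene stay as the last step left them, time stands still between calls to the robot, and variables do not carry over. Pictures are saved under pics/ and viewed, at most 10 in all, crops included, and the job is handed in when it is done.

Besides the shell and the picture viewer there is one more tool, called by a JSON object that holds its "op" and its "data", one argument or row to a line. carry_out: Moves the arm, as the interface text tells. Its arguments: {"type":"object","properties":{"steps":{"type":"array","items":{"type":"array"}},"force":{"type":"number"}},"required":["steps"]}

```bash
ls; mkdir -p pics
python3 - <<'E'
from workcell import env
import cv2,numpy as np
print(env.hold_point_z, env.get_state())
for n in("top","side"):
    p,d=env.read_camera(n); print(n,env.get_calibration(n))
    cv2.imwrite(f"pics/{n}0.png",p[...,::-1]); np.savez(f"{n}0.npz",p=p,d=d)
E
```

```text
pics
0.0187 {'clock': 0.0, 'joint_pos': array([-1.35257980e+00,  3.14014954e-01,  4.49885248e-02,  1.30364793e+00,
        8.84780746e-06,  1.43120480e+00]), 'qvel': array([-0.00274036, -0.0001265 ,  0.0002691 , -0.00113829,  0.00011198,
       -0.00266958]), 'tau': array([-4.09702898e-04, -4.80630577e+01,  2.98532867e+01,  1.94398232e-02,
       -1.63100608e-04,  4.94514680e-06]), 'tcp_pos': array([ 0.20126048, -0.53806462,  0.23040453]), 'orientation': array([-9.38464873e-04,  9.84038881e-01,  1.77951116e-01, -3.24850934e-05]), 'wrist_force': array([-0.68375415, -0.27742583,  0.63949909]), 'ft_torque': array([0.01098889, 0.00396316, 0.00984881]), 'grip_force': 0.0, 'finger_gap': 0.08564801872747445}
top {'fx': 425.0225611290862, 'fy': 425.0225611290862, 'cx': 318.35944219608376, 'cy': 193.0107417127168, 'origin': array([0.449461  , 0.00850693, 1.18193578]), 'orientation': array([-0.70271548, -0.04277319,  0.04159976,  0.70896464])}
side {'fx': 454.31873000196896, 'fy': 454.31873000196896, 'cx': 329.5785150255217, 'cy': 195.7451142234483, 'origin': array([0.39359602, 0.98503197, 0.89050865]), 'orientation': array([-0.0804006 , -0.02951165,  0.41935863,  0.90377162])}
```

View pics/top0.png

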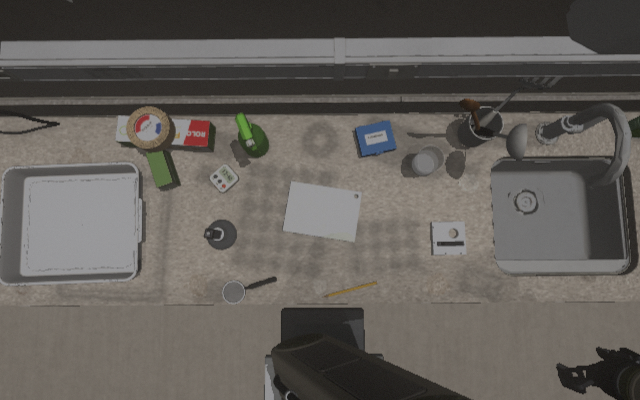

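View pics/side0.png

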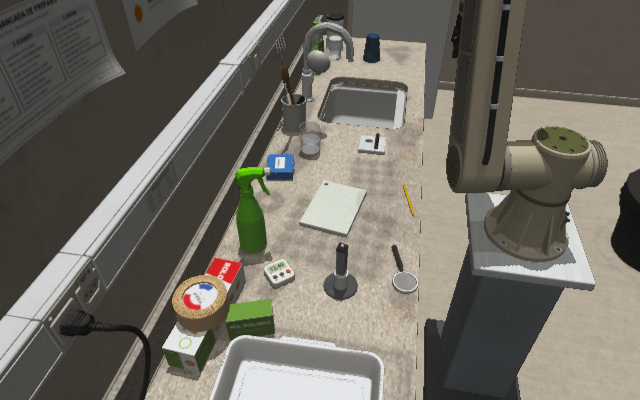

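The top view shows the plate at (322,211), the template at (449,238) with its hole at (454,233) and bar at (450,244), and the stand with the gauge at (220,235). The side view shows the same layout and the gauge upright at (342,265).

```bash
cat > h.py <<'E'
import numpy as np,cv2
from scipy.spatial.transform import Rotation as R
from workcell import env
def Rq(q): return R.from_quat([q[1],q[2],q[3],q[0]])
def rays(n,px):
    c=env.get_calibration(n); px=np.atleast_2d(px).astype(float)
    v=np.c_[(px[:,0]-c['cx'])/c['fx'],-(px[:,1]-c['cy'])/c['fy'],-np.ones(len(px))]
    return np.array(c['origin']),Rq(c['orientation']).apply(v)
def plane(n,px,z):
    o,v=rays(n,px); return o+v*((z-o[2])/v[:,2])[:,None]
def tri(pa,pb):
    (o1,v1),(o2,v2)=rays("top",pa),rays("side",pb)
    A=np.c_[v1[0],-v2[0]]; s=np.linalg.lstsq(A,o2-o1,rcond=None)[0]
    a,b=o1+v1[0]*s[0],o2+v2[0]*s[1]; return (a+b)/2,np.linalg.norm(a-b)
def proj(n,P):
    c=env.get_calibration(n); q=Rq(c['orientation']).inv().apply(np.atleast_2d(P)-c['origin'])
    return np.c_[c['cx']+c['fx']*q[:,0]/-q[:,2],c['cy']-c['fy']*q[:,1]/-q[:,2]]
def quad(n,mask,z):
    """rectangle fitted to the biggest blob's outline, on plane z"""
    cs=cv2.findContours(mask.astype(np.uint8),cv2.RETR_EXTERNAL,cv2.CHAIN_APPROX_NONE)[0]
    k=max(cs,key=cv2.contourArea)[:,0]
    w=plane(n,k,z)[:,:2]
    c,s,a=cv2.minAreaRect((w*1000).astype(np.float32))
    return np.array(c),s,a,k
def sub(p,x0,y0,w,h): 
    return p[y0:y0+h,x0:x0+w]
E
python3 - <<'E'
from h import *
ims=[]
for n,boxes in(("top",[(275,170,100,80),(420,210,60,55),(185,205,60,50)]),("side",[(295,175,80,65),(350,130,45,28),(315,235,50,70)])):
    p=np.load(n+"0.npz")['p']
    g=p.min(2)
    for b in boxes: 
        c=sub(p,*b); ims.append(cv2.resize(c,(260,260),interpolation=cv2.INTER_CUBIC))
    # white masks
    for nm,(x0,y0,w,h),z in (("plate",boxes[0],.012),("templ",boxes[1],.012)):
        m=np.zeros(g.shape,np.uint8); s=sub(g,x0,y0,w,h)
        t,_=cv2.threshold(s,0,255,cv2.THRESH_OTSU); m[y0:y0+h,x0:x0+w]=s>t
        c,sz,a,k=quad(n,m,z)
        print(n,nm,t,c.round(1),np.round(sz,1),round(a,2))
    for nm,(x0,y0,w,h) in (("templ",boxes[1]),("stand",boxes[2])):
        s=sub(p,x0,y0,w,h).max(2); m=(s<45).astype(np.uint8)
        N,l,st,ce=cv2.connectedComponentsWithStats(m)
        for i in range(1,N):
            if st[i,4]>10: print(n,nm,'dark',ce[i]+[x0,y0],st[i]+[x0,y0,0,0,0])
I=np.vstack([np.hstack(ims[:3]),np.hstack(ims[3:])])
cv2.imwrite("pics/c1.png",I[...,::-1])
E
```

```text
top plate 130.0 [540.1  -2.2] [204.1 140.9] 80.79
top templ 96.0 [ 465.9 -348.6] [166.7 147. ] 89.49
side plate 173.0 [543.1 -13.3] [223.5 153.4] 80.69
side templ 122.0 [ 458.  -346.2] [159.3 176.9] 7.83
side templ dark [376.88 140.12] [376 135   3  12  25]
side stand dark [342.13333333 249.4       ] [337 246  11   7  45]
side stand dark [345.5 259. ] [345 254   2  11  14]
```

View pics/c1.png

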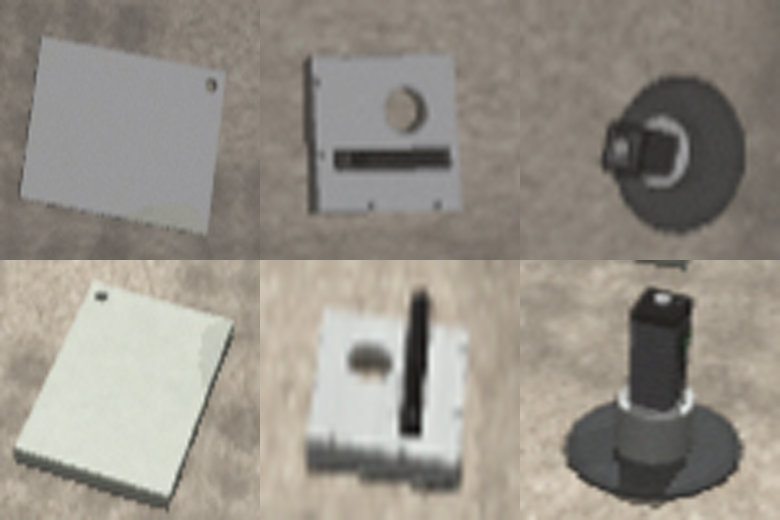

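Crops: the plate is yawed about -9° with its hanging hole far right. The template is close to square with the world, its bar on the near side from about px (437,243.7) to (464,243.4). The gauge's stub top is at px (208.6,233.5) in top and (342.3,245.2) in side.

Run:
```python
from h import *
p=np.load("top0.npz")['p']; g=p.max(2).astype(np.uint8)
def up(x0,y0,w,h,f=8): return cv2.resize(g[y0:y0+h,x0:x0+w],None,fx=f,fy=f,interpolation=cv2.INTER_CUBIC)
def topx(k,x0,y0,f=8): return (k+.5)/f-.5+[x0,y0]
def blob(b,thr,dark,z,nm,pick=0):
    u=up(*b); m=((u<thr) if dark else (u>thr)).astype(np.uint8)
    cs=sorted(cv2.findContours(m,cv2.RETR_EXTERNAL,cv2.CHAIN_APPROX_NONE)[0],key=cv2.contourArea)[::-1]
    k=topx(cs[pick][:,0],*b[:2]); w=plane("top",k,z)[:,:2]*1000
    r=cv2.minAreaRect(w.astype(np.float32)); print(nm,np.round(r[0],1),np.round(r[1],1),round(r[2],2)); return r
print(np.percentile(g[213:260,422:478],[5,25,50,75,95]), g[238:248,436:466].min(0))
for t in(125,135): blob((275,170,100,80),t,False,.012,f"plate{t}")
for t in(125,135): blob((424,214,50,48),t,False,.012,f"templ{t}")
for t in(70,90): blob((434,238,33,12),t,True,.038,f"bar{t}")
for t in(60,75): blob((185,205,60,50),t,True,.008,f"stand{t}")
u=up(434,238,33,12)
P,e=tri((208.6,233.5),(342.3,245.2)); print("probe top",P.round(4),e)
print("stub plane .145",plane("top",(208.6,233.5),.145),plane("side",(342.3,245.2),.145))
# hole: inside template non bright blob
u=up(445,225,18,15); m=(u<128).astype(np.uint8); N,l,s,c=cv2.connectedComponentsWithStats(m)
for i in range(1,N):
    if s[i,4]>800: print('hole',plane("top",topx(c[i],445,225),.012),s[i])
s=np.load("side0.npz")['p']
ims=np.hstack([cv2.resize(p[215:252,198:240],(400,352),interpolation=cv2.INTER_CUBIC),cv2.resize(s[238:300,320:364],(250,352),interpolation=cv2.INTER_CUBIC)])
cv2.imwrite("pics/g1.png",np.clip(ims[...,::-1]*1.8,0,255))
```

```text
[ 79. 134. 140. 151. 153.] [143  59  61  60  64  45  43  42  46  47  51  49  47  48  51  50  50  48
  50  50  51  49  49  52  51  51  54  70 122 148]
plate125 [546.2 -16.1] [256.8 222.5] 88.6
plate135 [557.  -18.9] [251.8 200.9] 88.6
templ125 [ 464.4 -345.6] [141.1 130.3] 89.49
templ135 [ 467.  -345.8] [140.8 125.3] 89.49
bar70 [ 448.3 -340.4] [ 9.3 69.5] 0.49
bar90 [ 448.3 -340.5] [11.3 71.2] 0.7
stand60 [482.3 300.1] [32.1 38.9] 4.83
stand75 [478.3 278.4] [81.4 81.2] 42.04
probe top [0.4765 0.278  0.1421] 0.0014448914568451546
stub plane .145 [[0.47713467 0.27734607 0.145     ]] [[0.47545122 0.28073145 0.145     ]]
hole [[ 0.47588507 -0.36470465  0.012     ]] [  59   25   52   83 2268][ WARN:0@0.358] global loadsave.cpp:1063 imwrite_ Unsupported depth image for selected encoder is fallbacked to CV_8U.
```

View pics/g1.png

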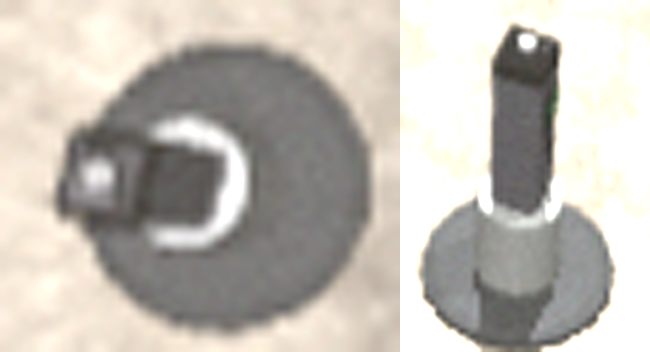

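The gauge stands at about (0.477, 0.278) with a yaw near -7°. Next I compute the template's right edge and the first move.

```bash
cat >> h.py <<'E'
def go(x,y,z,ang):
    """turn (deg) and shift (cm), tool axes, to TCP x,y,z with the tool down and its x at ang deg"""
    s=env.get_state(); r=Rq(s['orientation']); a=np.radians(ang)
    T=R.from_matrix(np.array([[np.cos(a),np.sin(a),0],[np.sin(a),-np.cos(a),0],[0,0,-1]]))
    t=(r.inv()*T).as_rotvec(degrees=True); d=r.inv().apply(np.array([x,y,z])-s['tcp_pos'])*100
    print('turn',t.round(2),'shift',d.round(2)); return t,d
E
python3 - <<'E'
from h import *
p=np.load("top0.npz")['p'].astype(int).max(2)
print(p[226:232,426:472].mean(0).astype(int)); print(p[250:253,426:472].mean(0).astype(int)); print(p[214:262,437:446].mean(1).astype(int))
for c in((465.8,238),(432,238)): print(plane("top",c,.012), plane("top",c,0.))
go(.448,-.351,.10,90.5)
E
```

```text
[138 142 143 136  83  74 114 139 152 152 152 152 152 151 152 151 152 153
 152 153 152 151 151 145 142 144 142 134 127 123 123 134 150 152 152 152
 152 152 150 142 141 140 143 140 137 135]
[139 138 136 140 137  83  72 110 152 152 152 152 151 152 152 151 153 151
 152 146 150 153 153 152 152 151 152 152 152 152 152 151 152 151 146 144
 152 153 152 149 143 138 138 136 135 133]
[138 139 140 143 141 139 139 134 140 152 152 152 152 152 152 152 152 152
 152 152 152 152 152 152 152 152 152 116  54  55  53  73 125 152 152 151
 152 152 149 145 132 128 139 140 133 130 129 129]
[[ 0.46224486 -0.39239875  0.012     ]] [[ 0.46237598 -0.39651082  0.        ]]
[[ 0.46305374 -0.29999372  0.012     ]] [[ 0.46319316 -0.30315801  0.        ]]
turn [ -0.08  -0.07 -70.  ] shift [29.66 -8.87 13.07]
```

{"op": "carry_out", "data": {
  "steps": [
    [[0,0,-10],[5,-1.5,1],0],
    [[0,0,-20],[10,-3,3],0],
    [[0,0,-30],[15,-4.5,5],0],
    [[0,0,-40],[20,-6,7],0],
    [[0,0,-50],[25,-7.5,9],0],
    [[0,0,-60],[29.8,-8.8,11],0],
    [[0,0,-70],[29.8,-8.8,13],0],
    [[0,0,-70],[29.8,-8.8,13],0]
  ],
  "force": 40
}}

```text
clock: 1.1
tcp_pos: [0.4489, -0.35, 0.0993]
orientation: [-0.002, 0.704, 0.71, -0.0]
wrist_force: [0.8, 0.2, 0.2]
finger_gap: 0.0855
grip_force: 0.0
```

Run:
```python
from h import *
go(.448,-.349,.0155,90.6)
s=env.get_state(); print(s['wrist_force'],s['clock'],s['tcp_pos'])
```

```text
turn [-0.19 -0.18 -0.12] shift [ 0.07 -0.06  8.38]
[0.78127316 0.23014647 0.16570123] 1.1 [ 0.44889602 -0.3499782   0.09925348]
```

{"op": "carry_out", "data": {
  "steps": [
    [[0,0,0],[0.1,-0.1,4],0],
    [[0,0,0],[0.1,-0.1,7.5],0],
    [[0,0,0],[0.1,-0.1,8.35],100],
    [[0,0,0],[0.1,-0.1,8.35],255],
    [[0,0,0],[0.1,-0.1,8.35],255],
    [[0,0,0],[0.1,-0.1,8.35],255],
    [[0,0,0],[0.1,-0.1,8.35],255],
    [[0,0,0],[0.1,-0.1,8.35],255]
  ],
  "force": 40
}}

```text
clock: 2.1
tcp_pos: [0.4493, -0.3517, 0.0194]
orientation: [0.001, 0.704, 0.71, -0.0]
wrist_force: [-1.4, -0.2, 6.3]
finger_gap: 0.0115
grip_force: 40.1
```

{"op": "carry_out", "data": {
  "steps": [
    [[0,0,0],[0,0,-2],255],
    [[0,0,0],[0,0,-5],255],
    [[0,0,0],[0,0,-8],255],
    [[0,0,0],[5,0.5,-8],255],
    [[0,0,2],[10,1.2,-8],255],
    [[0,0,4],[15,1.9,-8],255],
    [[0,0,6],[20,2.5,-8],255],
    [[0,0,6],[24,3,-8],255]
  ]
}}

```text
clock: 3.1
tcp_pos: [0.4764, -0.1086, 0.098]
orientation: [0.0, 0.74, 0.672, 0.0]
wrist_force: [0.1, -0.4, -1.0]
finger_gap: 0.0112
grip_force: 39.2
```

Run:
```python
from h import *
go(.499,.069,.095,80.8)
s=env.get_state(); print(s['wrist_force'],s['clock'],s['tcp_pos'],s['finger_gap'])
```

```text
turn [ 0.01 -0.01  3.72] shift [17.89  0.55  0.3 ]
[ 0.13522757 -0.38081152 -0.97852578] 3.1 [ 0.4764029  -0.10860012  0.09801844] 0.01123970164104861
```

{"op": "carry_out", "data": {
  "steps": [
    [[0,0,1],[4,0.1,0],255],
    [[0,0,2],[8,0.2,0],255],
    [[0,0,3.7],[12,0.3,0.3],255],
    [[0,0,3.7],[16,0.5,0.3],255],
    [[0,0,3.7],[17.9,0.5,0.3],255],
    [[0,0,3.7],[17.9,0.5,1.5],255],
    [[0,0,3.7],[17.9,0.5,3.0],255],
    [[0,0,3.7],[17.9,0.5,3.0],255]
  ]
}}

```text
clock: 4.1
tcp_pos: [0.4969, 0.0663, 0.0659]
orientation: [-0.001, 0.762, 0.648, -0.002]
wrist_force: [-0.4, -0.4, -1.0]
finger_gap: 0.0108
grip_force: 39.1
```

Run:
```python
from h import *
s=env.get_state(); print(s['wrist_force'],s['clock'],s['tcp_pos'],s['finger_gap'])
ims=[]
for n,b in(("top",(270,165,110,85)),("side",(290,170,110,85))):
    p,d=env.read_camera(n); np.savez(n+"1.npz",p=p,d=d); x,y,w,h=b
    ims.append(cv2.resize(p[y:y+h,x:x+w],(640 if 0 else 390,302),interpolation=cv2.INTER_CUBIC))
cv2.imwrite("pics/hov.png",np.hstack(ims)[...,::-1])
```

```text
[-0.40595838 -0.40384737 -1.01643343] 4.1 [0.49694359 0.06631187 0.06585316] 0.010807525970159385
```

View pics/hov.png

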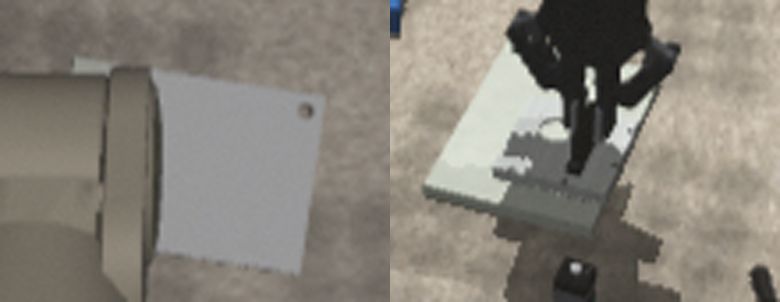

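The side view shows the template held above the plate's near left corner, roughly parallel to it. In the top view the arm hides it. I'll lower it a little farther outside both edges.

{"op": "carry_out", "data": {
  "steps": [
    [[0,0,0],[0.5,-0.2,0.5],255],
    [[0,0,0],[0.5,-0.2,1.2],255],
    [[0,0,0],[0.5,-0.2,2],255],
    [[0,0,0],[0.5,-0.2,2.7],255],
    [[0,0,0],[0.5,-0.2,3.2],255],
    [[0,0,0],[0.5,-0.2,3.6],255],
    [[0,0,0],[0.5,-0.2,3.9],255],
    [[0,0,0],[0.5,-0.2,3.9],255]
  ]
}}

```text
clock: 5.2
tcp_pos: [0.4974, 0.0723, 0.0286]
orientation: [-0.0, 0.762, 0.648, -0.0]
wrist_force: [-1.3, -0.0, -0.5]
finger_gap: 0.011
grip_force: 39.2
```

Run:
```python
from h import *
s=env.get_state(); print(s['wrist_force'],s['ft_torque'],s['clock'],s['tcp_pos'],s['finger_gap'])
go(.499,.069,.0234,80.8)
p,d=env.read_camera("side"); np.savez("side2.npz",p=p)
cv2.imwrite("pics/low.png",cv2.resize(p[170:255,290:400],(770,595),interpolation=cv2.INTER_CUBIC)[...,::-1])
```

```text
[-1.30669084 -0.01002197 -0.49476851] [-0.01854893  0.00694142 -0.00075139] 5.2 [0.49742229 0.07232867 0.02859508] 0.010978191565516177
turn [-0.02  0.01 -0.  ] shift [-0.3   0.21  0.52]
```

View pics/low.png

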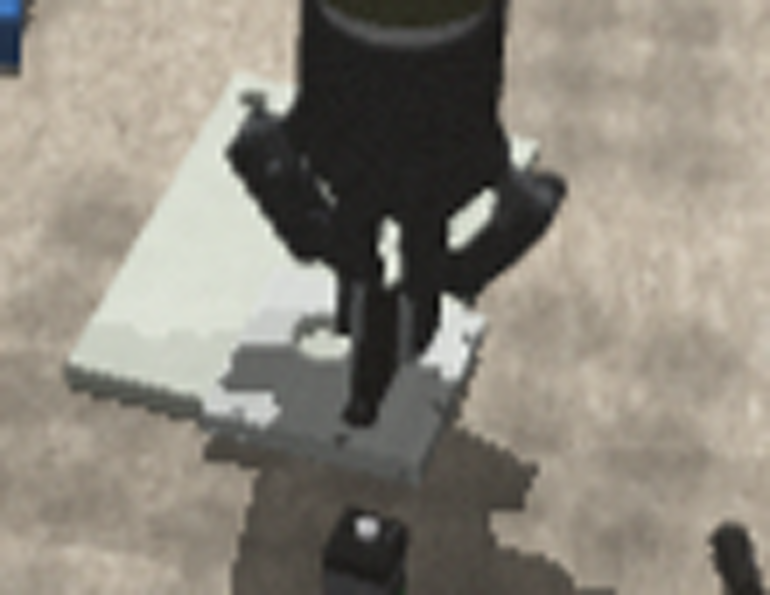

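The fences appear to hang outside both edges: the template's left side runs from (200,415) to (420,480), beyond the plate's left edge. Next I lower it and creep toward the near edge.

{"op": "carry_out", "data": {
  "steps": [
    [[0,0,0],[0,0,0.2],255],
    [[0,0,0],[0,0,0.35],255],
    [[0,0,0],[0,0,0.35],255],
    [[0,0,0],[0,0.15,0.35],255],
    [[0,0,0],[0,0.3,0.35],255],
    [[0,0,0],[0,0.45,0.35],255],
    [[0,0,0],[0,0.55,0.35],255],
    [[0,0,0],[0,0.55,0.35],255]
  ]
}}

```text
clock: 6.25
tcp_pos: [0.5031, 0.0714, 0.0253]
orientation: [0.0, 0.762, 0.648, 0.0]
wrist_force: [1.0, 0.0, -1.6]
finger_gap: 0.0105
grip_force: 39.2
```

{"op": "carry_out", "data": {
  "steps": [
    [[0,0,0],[0,0.05,0],255],
    [[0,0,0],[0,0.1,0],255],
    [[0,0,0],[0,0.15,0],255],
    [[0,0,0],[0,0.2,0],255],
    [[0,0,0],[0,0.25,0],255],
    [[0,0,0],[0,0.25,0],255],
    [[0,0,0],[0,0.25,0],255],
    [[0,0,0],[0,0.25,0],255]
  ]
}}

```text
clock: 7.25
tcp_pos: [0.5044, 0.0712, 0.025]
orientation: [-0.001, 0.762, 0.648, -0.001]
wrist_force: [-5.4, 0.8, 2.0]
finger_gap: 0.011
grip_force: 39.6
```

{"op": "carry_out", "data": {
  "steps": [
    [[0,0,0],[0,-0.1,0],255],
    [[0,0,0],[-0.15,-0.1,0],255],
    [[0,0,0],[-0.3,-0.1,0],255],
    [[0,0,0],[-0.45,-0.1,0],255],
    [[0,0,0],[-0.6,-0.1,0],255],
    [[0,0,0],[-0.65,-0.1,0],255],
    [[0,0,0],[-0.65,-0.1,0],255],
    [[0,0,0],[-0.65,-0.1,0],255]
  ]
}}

```text
clock: 8.25
tcp_pos: [0.5032, 0.0647, 0.0252]
orientation: [-0.0, 0.762, 0.648, -0.0]
wrist_force: [-3.8, 2.8, -1.4]
finger_gap: 0.0108
grip_force: 39.3
```

{"op": "carry_out", "data": {
  "steps": [
    [[0,0,0],[-0.05,0,0],255],
    [[0,0,0],[-0.1,0,0],255],
    [[0,0,0],[-0.1,0,0],255],
    [[0,0,0],[-0.1,0,0],255],
    [[0,0,0],[-0.1,0,0],255],
    [[0,0,0],[-0.1,0,0],255],
    [[0,0,0],[-0.1,0,0],255],
    [[0,0,0],[-0.1,0,0],255]
  ]
}}

```text
clock: 9.25
tcp_pos: [0.5031, 0.0639, 0.0252]
orientation: [-0.0, 0.762, 0.648, -0.0]
wrist_force: [-2.9, 3.2, -1.6]
finger_gap: 0.0108
grip_force: 39.3
```

Run:
```python
from h import *
s=env.get_state(); print(s['wrist_force'],s['ft_torque'],s['clock'],s['tcp_pos'])
```

```text
[-2.94955357  3.18129368 -1.6260066 ] [ 0.75008078  0.90991414 -0.2167147 ] 9.25 [0.50312072 0.06390441 0.02522369]
```

{"op": "carry_out", "data": {
  "steps": [
    [[0,0,0],[-0.05,0,0],255],
    [[0,0,0],[-0.1,0,0],255],
    [[0,0,0],[-0.15,0,0],255],
    [[0,0,0],[-0.15,0,0],255],
    [[0,0,0],[-0.15,0,0],255],
    [[0,0,0],[-0.15,0,0],255],
    [[0,0,0],[-0.15,0,0],255],
    [[0,0,0],[-0.15,0,0],255]
  ]
}}

```text
clock: 10.25
tcp_pos: [0.5029, 0.0624, 0.0252]
orientation: [-0.0, 0.762, 0.648, -0.0]
wrist_force: [-3.8, 4.0, -0.5]
finger_gap: 0.0109
grip_force: 39.3
```

Run:
```python
from h import *
s=env.get_state(); print(s['wrist_force'],s['ft_torque'],s['clock'],s['tcp_pos'])
p,d=env.read_camera("side"); np.savez("side3.npz",p=p)
q=np.load("side0.npz")['p']
f=lambda a:cv2.resize(a[170:245,290:375],(400,353),interpolation=cv2.INTER_CUBIC)
cv2.imwrite("pics/fit.png",np.hstack([f(q),f(p)])[...,::-1])
```

```text
[-3.79748828  4.03785834 -0.48392524] [ 0.7923659   0.93051824 -0.20189133] 10.25 [0.50285769 0.06241064 0.02524989]
```

View pics/fit.png

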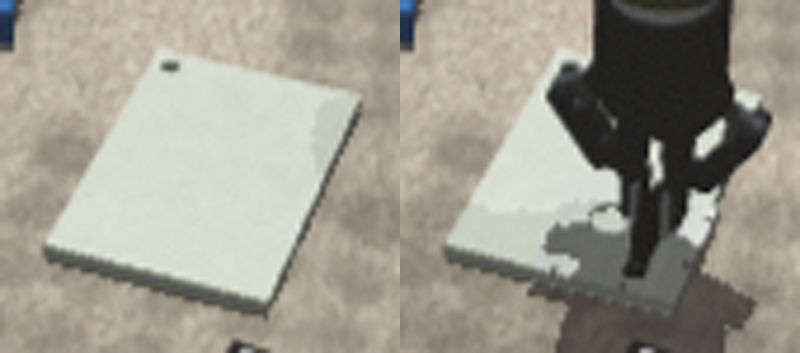

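Right panel: the template covers the near left corner, and the plate's far-left corner is still at (445,250) against (45,250) before. Next, a subpixel check of whether the plate has shifted.

Run:
```python
from h import *
a=np.load("side0.npz")['p'].astype(float).mean(2)
for f in("side2.npz","side3.npz"):
    b=np.load(f)['p'].astype(float).mean(2)
    for nm,(x0,y0,x1,y1) in {"faredge":(302,195,322,222),"leftbottom":(298,220,320,236),"hole":(321,180,331,188),"bg":(280,240,300,260)}.items():
        A,B=a[y0:y1,x0:x1],b[y0:y1,x0:x1]
        gy,gx=np.gradient(A); 
        M=np.c_[gx.ravel(),gy.ravel(),np.ones(A.size)]
        s=np.linalg.lstsq(M,-(B-A).ravel(),rcond=None)[0]; print(f,nm,s[:2].round(2),abs(B-A).mean().round(1))
```

```text
side2.npz faredge [-0.19  0.08] 4.0
side2.npz leftbottom [0.1  0.11] 12.7
side2.npz hole [-0.06  0.48] 24.2
side2.npz bg [-0.11  0.05] 5.4
side3.npz faredge [-0.29  0.23] 5.8
side3.npz leftbottom [0.17 0.13] 12.5
side3.npz hole [-0.26  0.74] 52.0
side3.npz bg [-0.09  0.02] 3.8
```

{"op": "carry_out", "data": {
  "steps": [
    [[0,0,0],[0,-0.1,0],255],
    [[0,0,0],[0,-0.15,0],255],
    [[0,0,0],[-0.05,-0.15,0],255],
    [[0,0,0],[-0.1,-0.15,0],255],
    [[0,0,0],[-0.1,-0.15,0],255],
    [[0,0,0],[-0.1,-0.15,0],255],
    [[0,0,0],[-0.1,-0.15,0],255],
    [[0,0,0],[-0.1,-0.15,0],255]
  ]
}}

```text
clock: 11.3
tcp_pos: [0.5025, 0.062, 0.0256]
orientation: [0.0, 0.761, 0.648, 0.001]
wrist_force: [1.9, 3.4, -4.0]
finger_gap: 0.0113
grip_force: 39.0
```

Run:
```python
from h import *
s=env.get_state(); print(s['wrist_force'],s['ft_torque'],s['clock'],s['tcp_pos'])
```

```text
[ 1.93631494  3.36496744 -3.95340075] [ 0.99328846 -0.41539272 -0.15713261] 11.3 [0.50247478 0.06198928 0.02557707]
```

{"op": "carry_out", "data": {
  "steps": [
    [[0,0,0],[-0.05,0.1,0],255],
    [[0,0,0],[-0.05,0.2,0],255],
    [[0,0,0],[-0.05,0.2,0],255],
    [[0,0,0],[-0.05,0.2,0.1],255],
    [[0,0,0],[-0.05,0.2,0.2],255],
    [[0,0,0],[-0.05,0.2,0.3],255],
    [[0,0,0],[-0.05,0.2,0.3],255],
    [[0,0,0],[-0.05,0.2,0.3],255]
  ]
}}

```text
clock: 12.3
tcp_pos: [0.5027, 0.062, 0.0236]
orientation: [-0.001, 0.761, 0.648, 0.001]
wrist_force: [-4.3, 7.8, 10.5]
finger_gap: 0.0109
grip_force: 41.1
```

Run:
```python
from h import *
s=env.get_state(); print(s['wrist_force'],s['ft_torque'],s['clock'],s['tcp_pos'],s['orientation'])
```

```text
[-4.31671859  7.8168964  10.49952263] [ 1.39098108  1.10851778 -0.22660479] 12.3 [0.50265382 0.06200514 0.02361078] [-9.20471944e-04  7.61281314e-01  6.48420822e-01  5.92915691e-04]
```

{"op": "carry_out", "data": {
  "steps": [
    [[0,0,0],[0.05,0,-0.15],255],
    [[0,0,0],[0.05,0,-0.15],255],
    [[0,0,0],[0.05,0,-0.15],120],
    [[0,0,0],[0.05,0,-0.15],120],
    [[0,0,0],[0.05,0,-0.15],120],
    [[0,0,0],[0.05,0,-1.5],120],
    [[0,0,0],[0.05,0,-5],120],
    [[0,0,0],[0.05,0,-10],120]
  ]
}}

```text
clock: 13.3
tcp_pos: [0.5023, 0.0612, 0.1231]
orientation: [-0.001, 0.762, 0.648, -0.001]
wrist_force: [0.7, 0.3, -0.0]
finger_gap: 0.0452
grip_force: 0.0
```

Run:
```python
from h import *
s=env.get_state(); print(s['wrist_force'],s['clock'],s['tcp_pos'])
go(.477,.278,.19,83)
```

```text
[ 0.7468824   0.3363234  -0.03704507] 13.3 [0.5023305  0.06115396 0.1230849 ]
turn [-0.13  0.03 -2.21] shift [21.   -5.99 -6.69]
```

{"op": "carry_out", "data": {
  "steps": [
    [[0,0,0],[0,0,-5],0],
    [[0,0,0],[4,-1.2,-6.7],0],
    [[0,0,-1],[8,-2.4,-6.7],0],
    [[0,0,-2.2],[12,-3.6,-6.7],0],
    [[0,0,-2.2],[16,-4.8,-6.7],0],
    [[0,0,-2.2],[20,-6,-6.7],0],
    [[0,0,-2.2],[21,-6,-6.7],0],
    [[0,0,-2.2],[21,-6,-6.7],0]
  ]
}}

```text
clock: 14.3
tcp_pos: [0.4779, 0.2784, 0.1897]
orientation: [0.0, 0.749, 0.663, 0.0]
wrist_force: [-0.1, 0.0, 0.4]
finger_gap: 0.0852
grip_force: 0.0
```

Run:
```python
from h import *
s=env.get_state(); print(s['wrist_force'],s['clock'],s['tcp_pos'])
go(.477,.278,.09,83)
ims=[]
for n,b in(("top",(270,170,110,85)),("side",(290,165,110,85))):
    p,d=env.read_camera(n); np.savez(n+"4.npz",p=p,d=d); x,y,w,h=b
    ims.append(cv2.resize(p[y:y+h,x:x+w],(400,309),interpolation=cv2.INTER_CUBIC))
cv2.imwrite("pics/laid.png",np.hstack(ims)[...,::-1])
```

```text
[-0.10532855  0.02800006  0.38955847] 14.3 [0.47786876 0.27835462 0.18973553]
turn [0.04 0.02 0.06] shift [-0.04 -0.09  9.97]
```

View pics/laid.png

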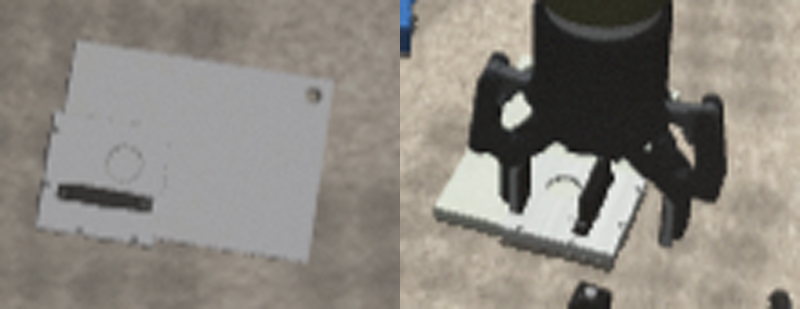

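Laid: the top view shows the template on the near left corner with both edges parallel to the plate's. Its hole ring is at crop (125,163) and the hanging hole is unmoved at (314,95). Next I measure the hole and take hold of the gauge.

Run:
```python
from h import *
g=np.load("top4.npz")['p'].astype(int).max(2).astype(np.uint8)
x0,y0,w,h=296,206,17,18
u=cv2.resize(g[y0:y0+h,x0:x0+w],None,fx=8,fy=8,interpolation=cv2.INTER_CUBIC).astype(float)
yy,xx=np.mgrid[:u.shape[0],:u.shape[1]]; wt=np.clip(146-u,0,None); k=(wt>2)&(np.hypot(xx-67,yy-71)<56)&(np.hypot(xx-67,yy-71)>22)
A=np.c_[2*xx[k],2*yy[k],np.ones(k.sum())]; W=wt[k]
s=np.linalg.lstsq(A*W[:,None],(xx[k]**2+yy[k]**2)*W,rcond=None)[0]
c=(s[:2]+.5)/8-.5+[x0,y0]; r=np.sqrt(s[2]+s[0]**2+s[1]**2)/8
print('ring',c,r,plane("top",c,.014), 'r mm',r*1168/425)
def quad2(f,b,thr):
    p=np.load(f)['p']; g=p.min(2).astype(np.uint8); x,y,w,h=b
    u=cv2.resize(g[y:y+h,x:x+w],None,fx=8,fy=8,interpolation=cv2.INTER_CUBIC); m=(u>thr).astype(np.uint8)
    m=cv2.morphologyEx(m,cv2.MORPH_OPEN,np.ones((25,25)))
    k=max(cv2.findContours(m,cv2.RETR_EXTERNAL,cv2.CHAIN_APPROX_NONE)[0],key=cv2.contourArea)[:,0]
    W=plane("top",(k+.5)/8-.5+[x,y],.012)[:,:2]*1000
    # edges: far (x+) and right (y-) lines in plate frame yaw -9.2
    a=np.radians(-9.2); M=np.array([[np.cos(a),np.sin(a)],[-np.sin(a),np.cos(a)]]); q=W@M.T
    far=q[(q[:,0]>q[:,0].max()-8)&(q[:,1]>q[:,1].min()+30)&(q[:,1]<q[:,1].max()-30)]
    rt=q[(q[:,1]<q[:,1].min()+8)&(q[:,0]>q[:,0].min()+40)&(q[:,0]<q[:,0].max()-25)]
    print(f,'far',np.median(far[:,0]),np.degrees(np.arctan(np.polyfit(far[:,1],far[:,0],1)[0])),'right',np.median(rt[:,1]))
for t in(128,134):
    for f in("top0.npz","top4.npz"): quad2(f,(275,170,100,80),t)
```

```text
ring [303.87908038 214.27683582] 4.533322499999678 [[0.53100782 0.05018815 0.014     ]] r mm 12.458636894116763
top0.npz far 603.339469079466 -0.5012148779299488 right -14.358382066093052
top4.npz far 609.9309010999523 -0.022052015545471065 right -15.920184639239533
top0.npz far 602.5954596095023 -0.27239666719808214 right -13.608398873281313
top4.npz far 603.4700483024209 -0.5185175434187141 right -14.281411628487445
```

{"op": "carry_out", "data": {
  "steps": [
    [[0,0,0],[0,-0.1,3],0],
    [[0,0,0],[0,-0.1,6],0],
    [[0,0,0],[0,-0.1,9],0],
    [[0,0,0],[0,-0.1,10],0],
    [[0,0,0],[0,-0.1,10],120],
    [[0,0,0],[0,-0.1,10],255],
    [[0,0,0],[0,-0.1,10],255],
    [[0,0,0],[0,-0.1,10],255]
  ],
  "force": 40
}}

```text
clock: 15.4
tcp_pos: [0.4774, 0.2786, 0.0905]
orientation: [0.0, 0.749, 0.663, 0.001]
wrist_force: [0.0, -0.7, 5.5]
finger_gap: 0.0223
grip_force: 38.0
```

The plate is unmoved within the measuring error and the gauge is gripped at 22.3 mm. Next I lift it straight up.

{"op": "carry_out", "data": {
  "steps": [
    [[0,0,0],[0,0,-1],255],
    [[0,0,0],[0,0,-3],255],
    [[0,0,0],[0,0,-5],255],
    [[0,0,0],[0,0,-7.5],255],
    [[0,0,0],[0,0,-8],255],
    [[0,0,0],[-3,0.8,-8],255],
    [[0,0,0],[-7,2,-8],255],
    [[0,0,0],[-11,3.2,-8],255]
  ]
}}

```text
clock: 16.4
tcp_pos: [0.4945, 0.1642, 0.1685]
orientation: [-0.0, 0.749, 0.663, -0.001]
wrist_force: [0.4, -0.0, -0.8]
finger_gap: 0.0225
grip_force: 38.4
```

Run:
```python
from h import *
s=env.get_state(); print(s['wrist_force'],s['clock'],s['tcp_pos'],s['finger_gap'])
go(.5298,.0493,.15,83)
```

```text
[ 0.38884343 -0.02539266 -0.81245542] 16.4 [0.49454888 0.16423282 0.168491  ] 0.022488208920781544
turn [-0.06  0.03  0.06] shift [-10.98   4.89   1.85]
```

{"op": "carry_out", "data": {
  "steps": [
    [[0,0,0],[-4,1.8,0],255],
    [[0,0,0],[-8,3.6,0],255],
    [[0,0,0],[-10.5,4.7,0],255],
    [[0,0,0],[-11,4.9,0.5],255],
    [[0,0,0],[-11,4.9,1.2],255],
    [[0,0,0],[-11,4.9,1.85],255],
    [[0,0,0],[-11,4.9,1.85],255],
    [[0,0,0],[-11,4.9,1.85],255]
  ]
}}

```text
clock: 17.4
tcp_pos: [0.5302, 0.0507, 0.1508]
orientation: [0.0, 0.749, 0.663, -0.0]
wrist_force: [0.2, 0.4, -1.3]
finger_gap: 0.0224
grip_force: 38.4
```

Run:
```python
from h import *
s=env.get_state(); print(s['wrist_force'],s['clock'],s['tcp_pos'],s['finger_gap'])
go(.5298,.0493,.0955,83)
p,d=env.read_camera("side"); np.savez("side5.npz",p=p)
cv2.imwrite("pics/hov2.png",cv2.resize(p[165:250,290:400],(770,595),interpolation=cv2.INTER_CUBIC)[...,::-1])
print(proj("side",[[.5298,.0493,.0715],[.5298,.0493,.016],[.531,.0502,.016]]))
```

```text
[ 0.2280487   0.40072218 -1.25086461] 17.4 [0.53015799 0.05074707 0.15080314] 0.02239081347205495
turn [0.   0.   0.07] shift [-0.15 -0.02  5.53]
[[334.44683414 200.74440817]
 [334.03496145 215.55219501]
 [333.5650762  215.71127743]]
```

View pics/hov2.png

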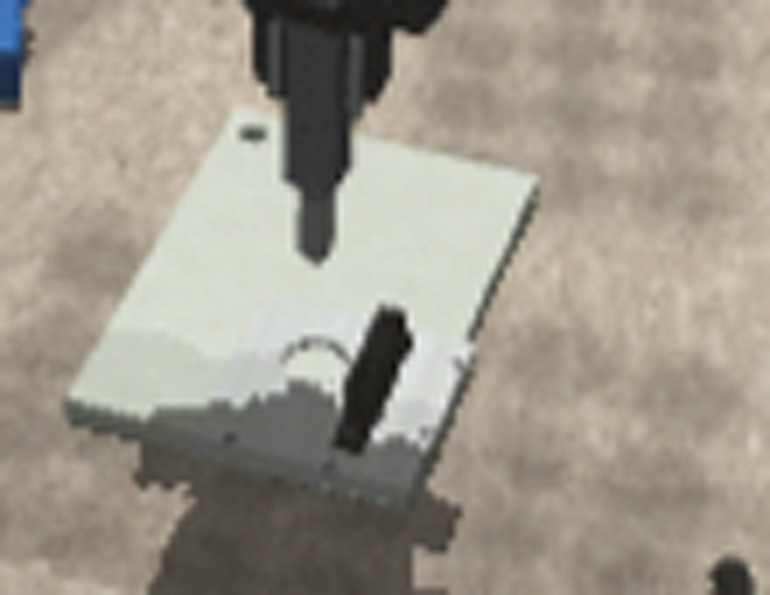

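The side view shows the nose tip at crop (318,258), straight above the hole, whose centre is near crop (319,366). The tip is on line, so I descend.

{"op": "carry_out", "data": {
  "steps": [
    [[0,0,0],[-0.05,0,1.5],255],
    [[0,0,0],[-0.05,0,3],255],
    [[0,0,0],[-0.05,0,4.2],255],
    [[0,0,0],[-0.05,0,5],255],
    [[0,0,0],[-0.05,0,5.4],255],
    [[0,0,0],[-0.05,0,5.6],255],
    [[0,0,0],[-0.05,0,5.8],255],
    [[0,0,0],[-0.05,0,5.8],255]
  ]
}}

```text
clock: 18.45
tcp_pos: [0.5303, 0.0496, 0.0929]
orientation: [0.0, 0.749, 0.663, 0.0]
wrist_force: [-0.1, -1.1, -1.2]
finger_gap: 0.0222
grip_force: 38.4
```

Run:
```python
from h import *
for i in range(2):
    s=env.get_state(); print(s['wrist_force'],s['clock'],s['tcp_pos'],s['finger_gap'])
    p,d=env.read_camera("side")
np.savez("side6.npz",p=p)
cv2.imwrite("pics/dn.png",cv2.resize(p[180:240,305:375],(700,600),interpolation=cv2.INTER_CUBIC)[...,::-1])
```

```text
[-0.06860528 -1.08032789 -1.23590639] 18.45 [0.53033904 0.04955262 0.09292857] 0.02221006411724573
[ 0.28749062  0.21849163 -0.80038001] 18.5 [0.5303865  0.04954569 0.09301847] 0.022413542179598234
```

View pics/dn.png

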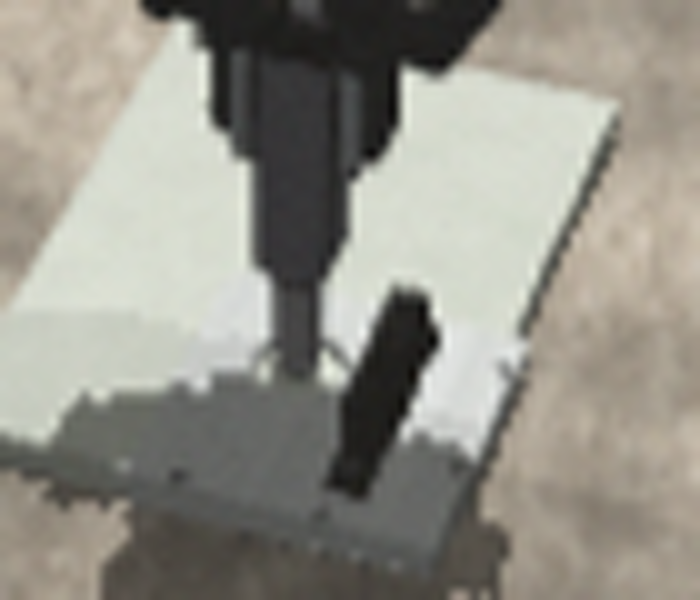

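The nose is in the hole: nose centre at crop x ≈297 against a ring centre of ≈302, clear of the rim. I'll correct about 1 mm and press.

{"op": "carry_out", "data": {
  "steps": [
    [[0,0,0],[0,-0.1,0],255],
    [[0,0,0],[0,-0.1,0.15],255],
    [[0,0,0],[0,-0.1,0.3],255],
    [[0,0,0],[0,-0.1,0.45],255],
    [[0,0,0],[0,-0.1,0.55],255],
    [[0,0,0],[0,-0.1,0.65],255],
    [[0,0,0],[0,-0.1,0.75],255],
    [[0,0,0],[0,-0.1,0.75],255]
  ]
}}

```text
clock: 19.55
tcp_pos: [0.5293, 0.0496, 0.0854]
orientation: [0.0, 0.749, 0.663, 0.0]
wrist_force: [-0.9, 0.5, 3.0]
finger_gap: 0.0224
grip_force: 38.8
```

Run:
```python
from h import *
F=[]
for i in range(6):
    s=env.get_state(); F.append(s['wrist_force']); p,d=env.read_camera("side")
print(np.array(F).round(2),s['clock'],s['tcp_pos'],s['finger_gap'])
```

```text
[[-0.93  0.53  2.99]
 [-0.65  0.47  3.43]
 [-1.05 -0.59  2.55]
 [-0.2   0.39  2.52]
 [-0.06 -0.13  3.31]
 [-0.55 -0.49  3.91]] 19.8 [0.52936109 0.04965088 0.08538801] 0.022667461026479818
```

The push is about 3.1 N against -1.0 N in free air, so 4.1 N net, which is half way in. The TCP height of 85.4 mm agrees. I'm handing in.

```bash
python3 -c "
from workcell import env
print(env.hand_in())"
```

```text
the job is handed in; nothing more can be done
None
```

I handed the job in at about 20 s on the robot's clock: the template is laid flush on the plate's near left corner and released, and the gauge is held upright in its hole with the nose pressed about half way in (about 4.1 N net); no verdict came back.

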